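Clip the recipe card to the kitchen clipboard

TASK

Set up the recipe for cooking: stand the mug that was left on the clipboard upright on the bamboo tray, draw the tall card with the brass eyelet out of the recipe box and lay it down flat, face up. Then take the card afresh so that its eyelet end is free, and push that end under the clipboard's sprung clip, letting the card's own edge lift the clip, until it is fully home against the stop, straight and centred, and let go. Do not touch the clip with the gripper, do not tip the mug, and leave the other things where they stand.

Things in the scene. Friction and masses are not known exactly. Their poses are not given: they have to be found in the camera images.
- clipboard: Dark wooden clipboard lying flat, fixed, 236 x 124 x 8 mm, left or right of the middle. Origin: centre of its underside; x along its length to the clip, z up. A raised, smooth sealed cork facing 56 mm wide (narrower than the card, so fingertips reach down beside the card's edges) runs along its middle from x = -112 to +78 mm, its top 13 mm above the worktop.
- clip: Sprung steel clip, 84 mm wide. Origin: its hinge, across the board at board x = +95 mm, z = 27 mm (barrel top at 33 mm); axes as the board's when shut. The flap slopes down to a pressing line at board x = +50 mm, 1 mm above the cork, then flares up as a lip. An edge up to 8 mm high pushed along the cork runs under the lip and lifts it: it presses with about 4 N, pushing in takes 3 to 10 N.
- clip_lip (a point): Middle of the clip's flared front edge. With the clip shut it lies at board x = +37 mm, 22.5 mm above the worktop (underside of the lip 21 mm); with the card under the clip about 6 mm higher.
- clip_stop (a point): The stop under the clip: point on the cork's top surface in the middle of the steel stop flange that the card's end comes up against (board x = +82 mm, z = 13 mm). Axes as the clipboard's.
- recipe_box: Slanted light-wood card file, 108 deep, 90 wide, 75 mm high, fixed, across the middle from the clipboard. Origin: centre of its underside; x away from the robot, z up. Its cards rise at 40 degrees towards +x. The front pocket, 72 mm wide and 10 mm deep with cheeks at the sides, covers the lower 80 mm of the tall card; shorter fixed cards, 104 mm up the slope, stand 13 mm or more behind its back.
- recipe_card: Stiff recipe card, 140 x 66 x 6 mm, about 70 g, printed white face, brass eyelet at its top end; it starts in the recipe box's front pocket, lower end down, about 60 mm of its top showing. Origin: centre of its underside (back); x along its length to the eyelet end, y across, z out of the printed face.
- card_top (a point): Middle of the lower (back) edge of the card's eyelet end: card x = +70 mm, y = 0, z = 0. Axes as the card's.
- mug: White coffee mug, 50 mm high, standing on the clipboard's cork. Origin: on its underside, but 14 mm from the round body's axis: the body's axis is at mug y = +14 mm, the handle points along mug -y and reaches to y = -44 mm. Body 60 mm in diameter at the rim, 44 mm at the foot; about 125 g.
- mug_base (a point): Centre of the mug's round foot, on its underside. Axes as the mug's.
- bamboo_tray: Low bamboo tray, 106 x 312 mm, fixed, lying in the middle between clipboard and recipe box, pointing away from the robot. Origin: centre of its underside; y along its length, x across, z up. Inner floor 84 x 292 mm, 6 to 7 mm above the worktop, rim 15 mm high. The jam jar stands somewhere on it; the mug may stand anywhere else on its floor.
- jam_jar: Jam jar with chequered lid, 71 mm in diameter, 89 mm high, standing on the bamboo tray; leave it. Origin: centre of its underside.
- kitchen_timer: Red kitchen timer, 66 mm in diameter, 69 mm high, behind the work, right or left of the tray's far end; leave it. Origin: centre of its underside.
- lemon: Lemon, 78 x 55 x 56 mm, behind the work, oppopoint the timer; leave it. Origin: under its centre.
- garlic: Garlic bulb, 60 x 57 x 58 mm, at the far right; leave it. Origin: under its centre.
- spice_jar: Spice jar with a black cap, 41 mm in diameter, 105 mm high, standing at the left; leave it. Origin: centre of its underside.

How it is judged:
By the outcome, as a careful person would: the job done as asked, in the order asked, and still so for the second after the job is handed in, with the robot touching nothing.
It also fails if it takes over 58 s, if anything falls off the work surface, if the arm or the gripper's body presses on something with over 40 N, if the wrist force passes 120 N, or if a joint passes its speed limit or range.

ROBOT

A 6-joint arm with a two-finger parallel gripper is mounted at the origin on a cart in front of the work surface, level with it; the furniture and walls round the work are solid. World frame = base frame: x ahead of the robot, y to its left, z up, the work surface at z = 0. Lengths are in mm, angles in rad, forces in N, time in s.
With the tool pointing down it reaches from about 300 to 775 mm from the base axis. Payload 14.6 kg.
Tool frame: the origin (TCP) lies between the finger pads; the fingertips stand manip.tip_reach ahead of it and the grasp point (between the pads) lies 5 mm behind it (manip.tip_reach is the distance from the TCP to the fingertips, in mm); z points along the fingers, y is the line along which they close (so a half turn about z gives the same grasp; the last joint's range is limited). The gripper opens to 94 mm and grips with 3 to 60 N. Pads are 16 mm wide; open, the fingers measure 119 mm over their backs; the gripper's body (75 mm by 177 mm) begins 78 mm behind the grasp point.
Start: joints at [-1.194, 0.3, 1.521, -0, 1.321, -0.067], TCP at [236.148, -496.713, 195.946] pointing down, gripper open.
Joint ranges: [-3.03, 3.03], [-0.79, 2.21], [0.23, 2.52], [-1.04, 4.18], [0, 3.07], [-2.55, 2.55]. Speed limits (rad/s): [2.22, 2.22, 2.57, 3.14, 3.14, 3.14].

INTERFACE

Orientations are given as [roll, pitch, yaw] about the fixed x, y, z axes, in that order (R = Rz(yaw) Ry(pitch) Rx(roll)).
In Python, from cell import manip gives the robot as it stands. The module is installed in compiled form; this text tells all that it offers.
- The arm moves only by the shell command python3 -m creep 'ROWS' [FORCE]. ROWS is JSON, a list of rows, each a list of 3 entries, a list of its own where there are three numbers: the opening, from -1 (shut) to 1 (fully open), then the shift along the tool's x, y, z in cm, then the turn about the tool's z in units of 5 degrees (1.0 is 5 degrees). In form: [[grip, [tx, ty, tz], roll], ...]. A call has 1 to 12 rows; each row is the pose to reach, as a shift and turn from the pose commanded when the call began, along the tool's axes at that moment; what a row does not reach only later rows make up. A row lasts 1/10 s, in which the tool goes at most 50 mm and 8.59 degrees, less where a joint would pass 70% of its speed; a pose out of reach is approached as far as the arm can. A call with a gripper value outside its range is refused whole. The fingers move at their own pace and stop on an object; FORCE is the grip in N (left out, the last holds). Time passes only in rows, so rows that repeat a pose let the fingers close. It gives the time, the measured TCP pose, the force, the opening and the grip force at its end, in the units of the state.
- manip.read_state(): the state, without advancing time (a new reading comes with each control period).
- manip.camera(name): name is "scene" or "top"; returns the picture (400x640x3 uint8, red, green, blue); there is no depth.
- manip.camera_params(name): a dict with "fovy" (degrees; the focal length in pixels is half the picture's height over the tangent of half this angle, whatever the lens; pixels are square), "cx", "cy" (the principal point, pixels), "origin" and "attitude" of the camera in the world. Camera axes: x right, y down, z forward; pixel columns grow to the right and rows downward; lengths in mm; the calibration is good to about 2 mm. A picture is of the moment at which its call begins. camera_params takes no time and is no camera call.
- manip.sign_off(): hands the job in; it is judged then, once.
The state is a dict: "clock": time; "joints": joint angles; "qd": joint speeds; "effort": joint torques, N m; "eef_pos": TCP position; "eef_rot": TCP orientation; "wrist_force": force on the tool from outside, world axes, zero at the start; "moment": the same for the moment, N m; "finger_gap": finger opening in mm; "finger_force": force on a finger pad.
Only numpy, scipy, OpenCV 4.12 (cv2) and the standard library are available. Lean on these libraries where they do the work, as an engineer would, in place of code of your own. Each camera call takes 0.05 s, during which the arm holds its last target. There are 200 camera calls.

## Working session

There is one attempt and no reset: what is moved stays moved. The work goes in short steps, Python scripts to look and compute and a shell command to move; the robot and the scene stay as the last step left them, time stands still between calls to the robot, and variables do not carry over. Pictures are saved under pics/ and viewed, at most 10 in all, crops included, and the job is handed in when it is done.

```bash
mkdir -p pics
cat > h.py <<'E'
import numpy as np, cv2
from scipy.spatial.transform import Rotation as R
from cell import manip
E
python3 - <<'E'
from h import *
for n in("scene","top"):
    im=manip.camera(n); cv2.imwrite(f"pics/{n}0.png",im[:,:,::-1]); print(n,manip.camera_params(n))
print(manip.read_state(), manip.tip_reach)
E
```

```text
scene {'fovy': 49.47866361727506, 'cx': 325.80363310094003, 'cy': 198.87424572970357, 'origin': array([-568.00017594, -495.46494364,  828.70817598]), 'attitude': array([-2.12887559,  0.01944331, -1.17521676])}
top {'fovy': 49.35298514605271, 'cx': 322.4979336218685, 'cy': 199.52373562700512, 'origin': array([ 469.42242795,    7.10243689, 1317.10280397]), 'attitude': array([-3.07966451, -0.01851853, -1.59334676])}
{'clock': 0.1, 'joints': array([-1.19360682e+00,  3.00415339e-01,  1.52150626e+00, -2.51821253e-05,
        1.32069376e+00, -6.66249495e-02]), 'qd': array([-0.00033427, -0.00127744, -0.00172812,  0.00026199, -0.00089876,
        0.00018314]), 'effort': array([ 1.24575065e-03, -5.32644618e+01, -3.53283978e+01,  7.10185105e-02,
        2.34759471e-02, -6.68941084e-05]), 'eef_pos': array([ 236.05357503, -496.50334983,  195.44857247]), 'eef_rot': array([-3.14057059e+00, -4.37491435e-05,  4.43820681e-01]), 'wrist_force': array([-0.51658313,  0.46621314,  0.6849261 ]), 'moment': array([-0.04552002,  0.00523516, -0.01724321]), 'finger_force': 0.0, 'finger_gap': 94.00567313404264} 14.0
```

View pics/scene0.png

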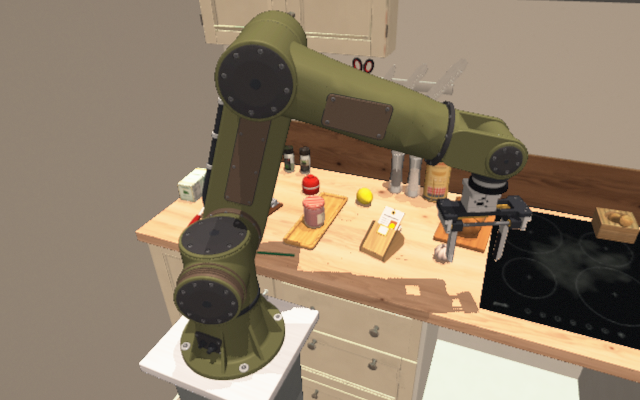

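View pics/top0.png

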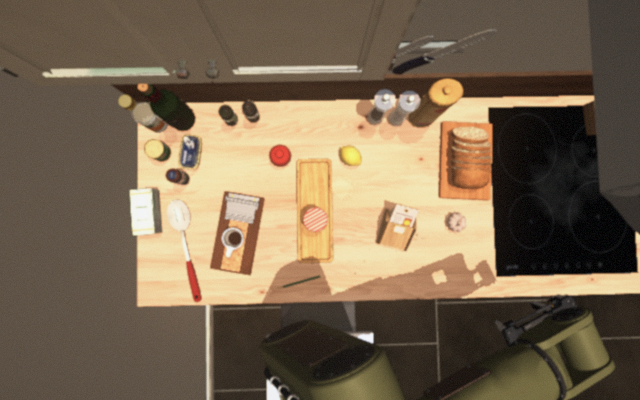

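The scene picture shows the box (~385,235) and the tray, with the clipboard hidden by the arm. The top picture shows the clipboard at (238,232), the mug at (233,239), the tray at (314,210), the jar at (315,218) and the box at (399,225). I'll zoom the top view.

Run:
```python
from h import *
im=cv2.imread("pics/top0.png")
a=cv2.resize(im[183:283,205:270],None,fx=6,fy=6,interpolation=cv2.INTER_CUBIC)
b=cv2.resize(im[183:283,370:435],None,fx=6,fy=6,interpolation=cv2.INTER_CUBIC)
cv2.imwrite("pics/crop0.png",np.hstack([a,b]))
```

```text
(no output)
```

View pics/crop0.png

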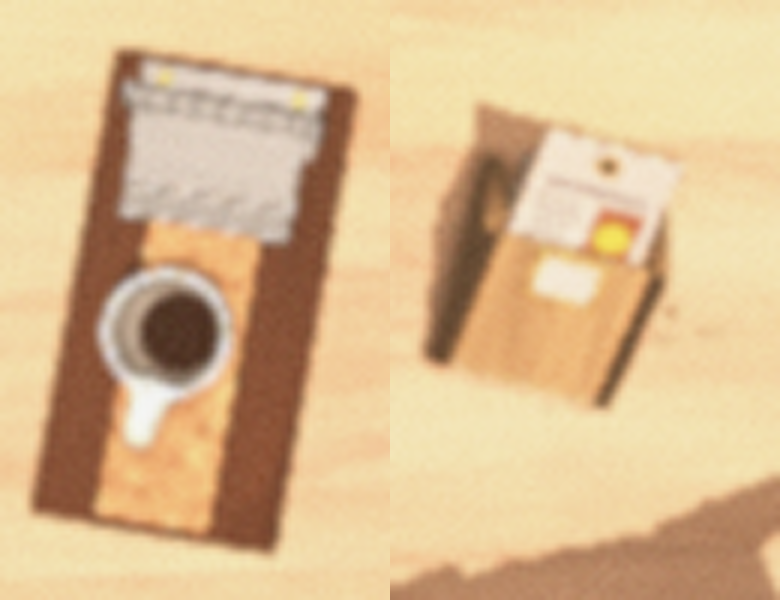

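The crop shows the board's corners at (120,50), (355,92), (273,550) and (33,510), the mug rim's centre at (165,333) and its handle tip at (140,448). The card's top corners are at (555,130) and (683,165), with the eyelet at (608,167). Next I'll compute positions and make a scene crop for triangulation.

```bash
cat >> h.py <<'E'
def cam(n):
    p=manip.camera_params(n); f=200/np.tan(np.radians(p["fovy"]/2))
    return np.array([[f,0,p["cx"]],[0,f,p["cy"]],[0,0,1]]),R.from_euler("xyz",p["attitude"]).as_matrix(),np.array(p["origin"])
def ray(n,uv):
    K,A,o=cam(n); return o,A@np.linalg.solve(K,[*uv,1])
def at(n,uv,z):
    o,d=ray(n,uv); return o+d*(z-o[2])/d[2]
def proj(n,P):
    K,A,o=cam(n); q=(np.atleast_2d(P)-o)@A@K.T; return q[:,:2]/q[:,2:]
E
python3 - <<'E'
from h import *
np.set_printoptions(precision=1,suppress=True)
L=lambda u,v:(205+(u+.5)/6-.5,183+(v+.5)/6-.5)
Q=lambda u,v:(370+(u-390+.5)/6-.5,183+(v+.5)/6-.5)
c=[at("top",L(*p),8) for p in[(120,50),(355,92),(273,550),(33,510)]]
print("board",c,"ctr",np.mean(c,0),[np.linalg.norm(c[i]-c[i-1]) for i in range(4)])
d=c[0]+c[1]-c[2]-c[3]; print("yaw",np.degrees(np.arctan2(d[1],d[0])))
print("cork edges low", at("top",L(95,515),13),at("top",L(212,533),13),"up",at("top",L(143,225),13),at("top",L(262,238),13))
print("mug rim",at("top",L(165,333),63),"handle",at("top",L(140,448),43))
for z in(70,80,90,100,110):
    a,b,e=[at("top",Q(*p),z) for p in[(555,130),(683,165),(608,167)]]; dd=a-b;print(z,a,b,e,np.linalg.norm(dd),np.degrees(np.arctan2(dd[1],dd[0])))
print("boxfront",at("top",Q(450,365),5),at("top",Q(607,405),5))
print("tray",[at("top",p,15) for p in[(298,159),(331,159),(333,262),(296,262)]],"jar",at("top",(315,218),89))
im=cv2.imread("pics/scene0.png")
cv2.imwrite("pics/crop1.png",cv2.resize(im[195:270,350:420],None,fx=8,fy=8,interpolation=cv2.INTER_CUBIC))
E
```

```text
board [array([582.2, 274.6,   8. ]), array([558.7, 157.6,   8. ]), array([332.1, 201.3,   8. ]), array([354.7, 319.5,   8. ])] ctr [456.9 238.3   8. ] [np.float64(231.9527539175533), np.float64(119.43816878043017), np.float64(230.718549652167), np.float64(120.33629222667922)]
yaw -11.044564044071821
cork edges low [351.9 287.9  13. ] [341.7 230.5  13. ] up [494.3 263.   13. ] [486.6 204.1  13. ]
mug rim [441.7 243.2  63. ] handle [386.2 259.5  43. ]
70 [ 528.  -232.1   70. ] [ 509.9 -293.1   70. ] [ 509.7 -257.    70. ] 63.67566101559498 73.4537782159095
80 [ 527.5 -230.2   80. ] [ 509.5 -290.7   80. ] [ 509.4 -254.9   80. ] 63.16507230700772 73.45377821590948
90 [ 527.1 -228.2   90. ] [ 509.2 -288.3   90. ] [ 509.1 -252.7   90. ] 62.654483598420285 73.4537782159095
100 [ 526.6 -226.3  100. ] [ 508.9 -285.9  100. ] [ 508.7 -250.6  100. ] 62.14389488983294 73.45377821590945
110 [ 526.1 -224.4  110. ] [ 508.6 -283.5  110. ] [ 508.4 -248.5  110. ] 61.63330618124552 73.45377821590952
boxfront [ 414.3 -187.8    5. ] [ 392.4 -266.1    5. ]
tray [array([673.4,  52.2,  15. ]), array([671.5, -47.2,  15. ]), array([362.9, -45.8,  15. ]), array([365.6,  64. ,  15. ])] jar [493.3   5.   89. ]
```

View pics/crop1.png

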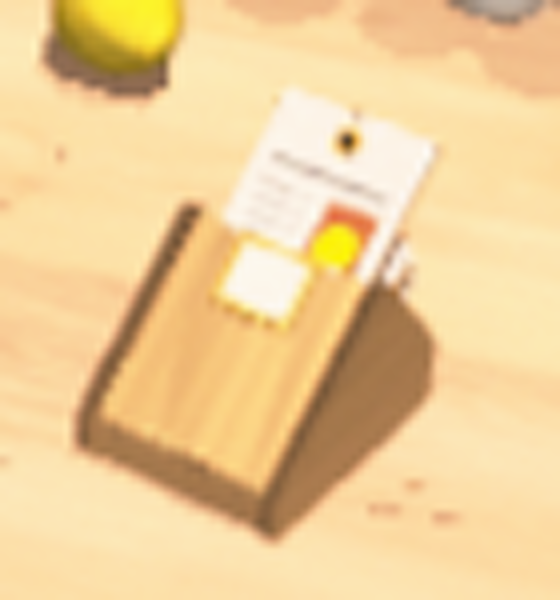

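The scene crop shows the card's top corners at (287,88) and (437,150), the eyelet at (347,140), and the box's front bottom corners at (80,445) and (272,540). I'll fit the poses by least squares.

Run:
```python
from h import *
from scipy.optimize import least_squares as LS
np.set_printoptions(precision=1,suppress=True)
Q=lambda u,v:(370+(u-390+.5)/6-.5,183+(v+.5)/6-.5)
S=lambda u,v:(350+(u+.5)/8-.5,195+(v+.5)/8-.5)
T=[Q(555,130),Q(683,165)]; C=[S(287,88),S(437,150)]; B=[S(80,445),S(272,540)]
c,s=np.cos(np.radians(40)),np.sin(np.radians(40))
def card(p,X): # top-edge centre of face p[:3], yaw
    M=R.from_euler("z",p[3]).as_matrix()@np.array([[c,0,-s],[0,1,0],[s,0,c]]); return p[:3]+X@M.T
X=np.array([[0,33,0],[0,-33,0]])
def f(p):
    P=card(p,X); b=np.array([p[4],p[5],0])+np.array([[-54,45,0],[-54,-45,0]])@R.from_euler("z",p[3]).as_matrix().T
    return np.r_[(proj("top",P)-T).ravel(),(proj("scene",P)-C).ravel(),(proj("scene",b)-B).ravel()]
r=LS(f,[520,-255,90,-.3,450,-240]); p=r.x; print(p[:3],np.degrees(p[3]),p[4:],r.fun)
# eyelet triangulation
o1,d1=ray("top",Q(608,167));o2,d2=ray("scene",S(347,140))
t=np.linalg.lstsq(np.c_[d1,-d2],o2-o1,rcond=None)[0];print("eyelet",o1+t[0]*d1,o2+t[1]*d2)
print("box-local of top",R.from_euler("z",-p[3]).apply(p[:3]-[p[4],p[5],0]))
im=cv2.imread("pics/top0.png").astype(int)
sub=im[175:290,195:280]; lum=sub.sum(2)
def rect(mask,off,z):
    k,_=cv2.findContours(mask.astype(np.uint8),cv2.RETR_EXTERNAL,cv2.CHAIN_APPROX_NONE)
    k=max(k,key=cv2.contourArea); q=cv2.boxPoints(cv2.minAreaRect(k))+off
    q=np.array([at("top",x,z) for x in q]); e=q-np.roll(q,1,0);e=e[np.argmax(abs(e[:,0]))]
    print(q.mean(0),np.linalg.norm(q-np.roll(q,1,0),axis=1),np.degrees(np.arctan2(e[1],e[0])))
hsv=cv2.cvtColor(cv2.imread("pics/top0.png"),cv2.COLOR_BGR2HSV)
rect((hsv[175:290,195:280,2]<160)|(hsv[175:290,195:280,1]<55),[195,175],8)
t=hsv[150:270,285:345]; print(hsv[240,314],hsv[240,285],hsv[170,314])
rect(t[:,:,1]>110,[285,150],15)
```

```text
[ 517.1 -253.9  104.4] -17.673767458796362 [ 455.2 -235.1] [-1.1 -0.3  0.2  0.6  0.6  0.1  0.4 -0.2 -0.4 -0.2  0.4  0.2]
eyelet [ 508.8 -250.8   99.2] [ 508.4 -249.8   98.9]
box-local of top [ 64.8   0.8 104.4]
[456.9 239.    8. ] [119.5 230.4 120.8 230.5] -10.617207859640157
[ 20 122 243] [ 18  82 243] [ 21 121 243]
[508.2  20.5  15. ] [141.3 330.5 143.6 331.1] 177.72269420969755
```

```bash
cat >> h.py <<'E'
def go(x,y,z,yaw):
    s=manip.read_state(); M=R.from_euler("xyz",s["eef_rot"])
    r=(np.degrees(s["eef_rot"][2])-yaw+180)%360-180
    print("shift cm",np.round(M.inv().apply(np.array([x,y,z])-s["eef_pos"])/10,2),"roll",round(r/5,2))
E
python3 - <<'E'
from h import *
go(441.7,243.2,150,-10.8)
go(441.7,243.2,196,-10.8)
E
```

```text
shift cm [ 50.33 -57.97   4.61] roll 7.25
shift cm [ 5.033e+01 -5.797e+01  1.000e-02] roll 7.25
```

```bash
python3 -m creep '[[1,[3,-3.45,0],1],[1,[6.5,-7.5,0],2],[1,[9.8,-11.3,0],3],[1,[13,-15,0],4],[1,[16.3,-18.8,0],5],[1,[19.6,-22.6,0],6],[1,[22.9,-26.4,0],7],[1,[26.1,-30.1,0],7.25],[1,[29.4,-33.9,0],7.25],[1,[32.6,-37.6,0],7.25],[1,[35.9,-41.4,0],7.25],[1,[39.2,-45.2,0],7.25]]' && python3 -c "
from h import *
go(441.7,243.2,150,-10.8)"
```

```text
clock: 1.3
eef_pos: [395.4, 79.5, 196.0]
eef_rot: [-3.142, -0.0, -0.189]
wrist_force: [0.8, -0.8, -0.1]
finger_gap: 94.3
finger_force: 0.0
shift cm [  1.48 -16.94   4.6 ] roll -0.0
```

```bash
python3 -m creep '[[1,[0.4,-4.5,1],0],[1,[0.8,-9,2],0],[1,[1.2,-13.5,3.5],0],[1,[1.5,-17,4.6],0],[1,[1.5,-17,4.6],0],[1,[1.5,-17,4.6],0]]'
python3 - <<'E'
from h import *
go(441.7,243.2,46,-10.8)
t=manip.camera("top")[:,:,::-1]; s=manip.camera("scene")[:,:,::-1]
cv2.imwrite("pics/a.png",np.hstack([cv2.resize(t[180:280,190:290],None,fx=4,fy=4,interpolation=2),cv2.resize(s[140:240,170:270],None,fx=4,fy=4,interpolation=2)]))
E
```

```text
clock: 1.9
eef_pos: [441.6, 241.6, 149.3]
eef_rot: [3.141, 0.001, -0.188]
wrist_force: [-0.4, 0.1, 0.9]
finger_gap: 94.4
finger_force: 0.0
shift cm [-1.000e-02 -1.700e-01  1.033e+01] roll 0.01
```

View pics/a.png

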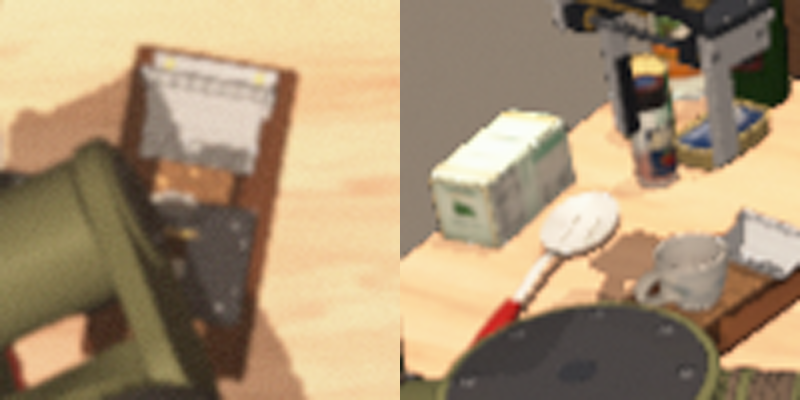

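The top part shows the gripper over the mug and the scene part the mug standing free below (~690,270 in the crop). I'll descend and grip.

```bash
python3 -m creep '[[1,[0,-0.1,4],0],[1,[0,-0.1,8],0],[1,[0,-0.1,10.3],0],[1,[0,-0.1,10.3],0],[0,[0,-0.1,10.3],0],[0,[0,-0.1,10.3],0],[-0.5,[0,-0.1,10.3],0],[-0.5,[0,-0.1,10.3],0],[-0.5,[0,-0.1,10.3],0],[-0.5,[0,-0.1,10.3],0]]' 12
```

```text
clock: 3.0
eef_pos: [442.6, 242.7, 47.5]
eef_rot: [-3.141, -0.001, -0.189]
wrist_force: [0.3, -0.2, 5.4]
finger_gap: 59.4
finger_force: 12.0
```

```bash
python3 -m creep '[[-0.5,[0,0,-1],0],[-0.5,[0,0,-3],0],[-0.5,[0,0,-5.5],0],[-0.5,[0,0,-8],0],[-0.5,[0,0,-8],0],[-0.5,[0,0,-8],0]]' && python3 -c "
from h import *
go(612,5,127,-2)"
```

```text
clock: 3.6
eef_pos: [442.1, 242.4, 126.9]
eef_rot: [-3.141, -0.0, -0.189]
wrist_force: [0.3, -0.4, -2.0]
finger_gap: 59.6
finger_force: 12.0
shift cm [ 2.115e+01  2.013e+01 -1.000e-02] roll -1.76
```

```bash
python3 -m creep '[[-0.5,[2,2,0],0],[-0.5,[5,4.8,0],-0.5],[-0.5,[8,7.6,0],-1],[-0.5,[11,10.5,0],-1.5],[-0.5,[14,13.3,0],-1.75],[-0.5,[17,16.2,0],-1.75],[-0.5,[19.5,18.6,0],-1.75],[-0.5,[21.1,20.1,0],-1.75],[-0.5,[21.1,20.1,0],-1.75],[-0.5,[21.1,20.1,0],-1.75]]'
python3 - <<'E'
from h import *
go(612,5,42,-2)
t=manip.camera("top")[:,:,::-1]; s=manip.camera("scene")[:,:,::-1]
cv2.imwrite("pics/b.png",np.hstack([cv2.resize(t[130:250,240:360],None,fx=3.3,fy=3.3,interpolation=2),cv2.resize(s[120:240,250:370],None,fx=3.3,fy=3.3,interpolation=2)]))
E
```

```text
clock: 4.6
eef_pos: [611.0, 5.6, 125.4]
eef_rot: [-3.141, 0.003, -0.037]
wrist_force: [0.2, 0.9, -1.6]
finger_gap: 59.5
finger_force: 12.0
shift cm [0.13 0.06 8.34] roll -0.02
```

View pics/b.png

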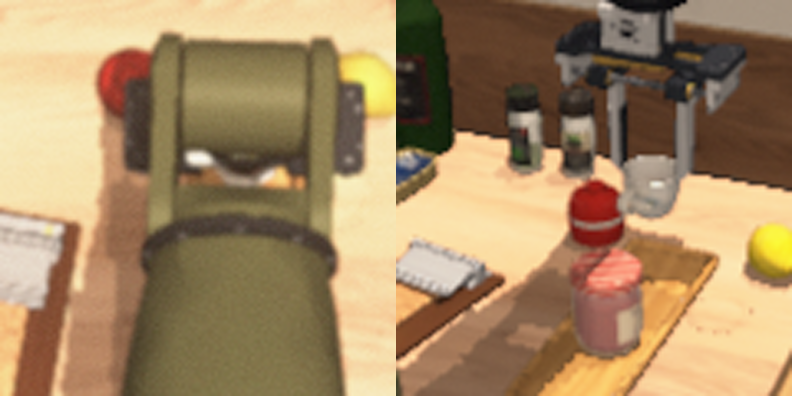

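The mug hangs upright in the gripper (~650,185 in the crop), clear of the timer and the jar. Next is lowering it.

```bash
python3 -m creep '[[-0.5,[0.1,0.1,2.5],0],[-0.5,[0.1,0.1,5],0],[-0.5,[0.1,0.1,7],0],[-0.5,[0.1,0.1,7.8],0],[-0.5,[0.1,0.1,8.1],0],[-0.5,[0.1,0.1,8.3],0],[-0.5,[0.1,0.1,8.3],0],[-0.5,[0.1,0.1,8.3],0]]'
```

```text
clock: 5.5
eef_pos: [613.1, 4.4, 44.8]
eef_rot: [3.142, -0.001, -0.036]
wrist_force: [0.7, 0.2, -0.9]
finger_gap: 59.5
finger_force: 12.0
```

```bash
python3 -m creep '[[-0.5,[0,0,0.15],0],[-0.5,[0,0,0.25],0],[-0.5,[0,0,0.35],0],[-0.5,[0,0,0.35],0]]'
```

```text
clock: 5.9
eef_pos: [613.5, 4.3, 41.2]
eef_rot: [-3.142, -0.002, -0.036]
wrist_force: [2.0, 0.5, 4.3]
finger_gap: 59.7
finger_force: 12.0
```

```bash
python3 -m creep '[[0.5,[0,0,0],0],[1,[0,0,0],0],[1,[0,0,0],0],[1,[0,0,-2],0],[1,[0,0,-6],0],[1,[0,0,-11],0],[1,[0,0,-15],0],[1,[-4,2,-15],0],[1,[-8,6,-15],0.5],[1,[-9,10,-15],1.5],[1,[-10,15,-15],2.5],[1,[-10.5,19,-15],3]]'
python3 - <<'E'
from h import *
go(500,-247,170,-17.7)
t=manip.camera("top")[:,:,::-1]; s=manip.camera("scene")[:,:,::-1]
cv2.imwrite("pics/c.png",np.hstack([cv2.resize(t[130:250,240:360],None,fx=3.3,fy=3.3,interpolation=2),cv2.resize(s[150:270,290:410],None,fx=3.3,fy=3.3,interpolation=2)]))
E
```

```text
clock: 7.1
eef_pos: [499.7, -183.6, 190.8]
eef_rot: [3.141, -0.0, -0.302]
wrist_force: [1.0, 0.7, -0.5]
finger_gap: 93.6
finger_force: 0.0
shift cm [1.91 6.04 2.08] roll 0.08
```

View pics/c.png

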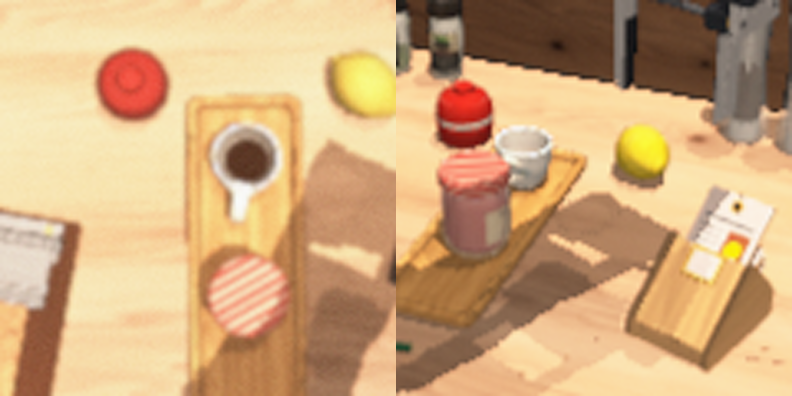

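The mug stands upright on the tray (rim at (245,160) in the crop), the jar and box are undisturbed, and the card's top is visible. I'll move over the card's top, closing across its edges.

Run:
```python
from h import *
print("mug rim",at("top",(240+245.5/3.3-.5,130+160.5/3.3-.5),57), "lemon",at("top",(349,156),28))
go(502.8,-249.4,95,-17.7)
```

```text
mug rim [609.87277244   5.62734334  57.        ] lemon [ 677.44700763 -100.73243776   28.        ]
shift cm [2.21 6.   9.53] roll 0.06
```

```bash
python3 -m creep '[[1,[1,3,2],0],[1,[2.2,6,4],0],[1,[2.2,6,5],0],[1,[2.2,6,7],0],[1,[2.2,6,8.5],0],[1,[2.2,6,9.5],0],[1,[2.2,6,9.5],0],[1,[2.2,6,9.5],0]]'
python3 - <<'E'
from h import *
go(502.8,-249.4,95,-17.7)
t=manip.camera("top")[:,:,::-1]; s=manip.camera("scene")[:,:,::-1]
cv2.imwrite("pics/d.png",np.hstack([cv2.resize(t[180:260,360:440],None,fx=5,fy=5,interpolation=2),cv2.resize(s[190:270,345:425],None,fx=5,fy=5,interpolation=2)]))
E
```

```text
clock: 8.0
eef_pos: [504.7, -245.2, 96.0]
eef_rot: [3.142, -0.001, -0.297]
wrist_force: [-0.2, -0.7, 0.1]
finger_gap: 94.1
finger_force: 0.0
shift cm [-0.05  0.46  0.1 ] roll 0.13
```

View pics/d.png

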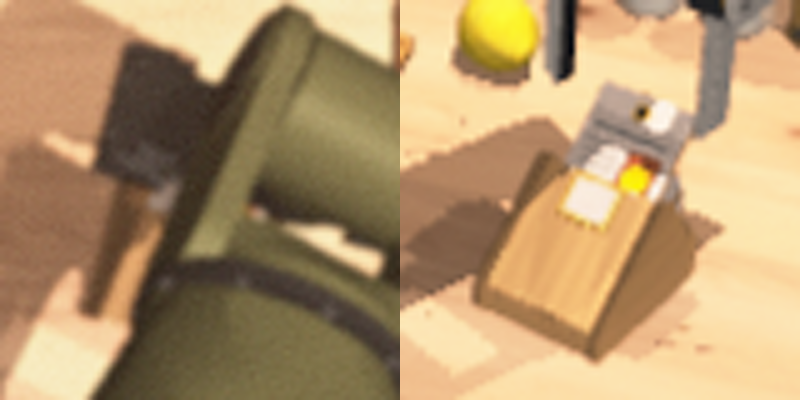

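The fingers straddle the card: the left tip is at crop (560,78), the right at (710,130), and the card's top between (605,85) and (690,120). I'll check the geometry by projection.

Run:
```python
from h import *
s=manip.read_state();M=R.from_euler("xyz",s["eef_rot"])
P=s["eef_pos"]+M.apply([[0,-47,14],[0,47,14],[0,-33,7],[0,33,7]])
print((proj("scene",P)-[345,190])*5+[400,0])
```

```text
[[564.73946112 108.17800194]
 [696.920999   162.25263234]
 [584.3224872  106.47738922]
 [677.39428762 144.27970753]]
```

Run:
```python
from h import *
np.set_printoptions(precision=1,suppress=True)
M=R.from_euler("xyz",[np.pi,0,-.188]); p=np.array([441.6,241.6,149.3])
for h in(14,7,0,-5):
    print(h,(proj("scene",p+M.apply([[0,-47,h],[0,47,h],[0,-59,h],[0,59,h]]))-[170,140]).ravel()*4+[400,0]*4)
s=manip.read_state();M=R.from_euler("xyz",s["eef_rot"])
for h in(14,7,0,-5): print(h,(proj("scene",s["eef_pos"]+M.apply([[0,-47,h],[0,47,h],[0,-59,h],[0,59,h]]))-[345,190]).ravel()*5+[400,0]*4)
t=manip.camera("scene")[:,:,::-1]
cv2.imwrite("pics/e.png",cv2.resize(t[175:250,360:435],None,fx=8,fy=8,interpolation=2))
```

```text
14 [636.9 157.5 723.1 187.9 626.3 153.8 734.5 191.9]
7 [635.7 150.1 722.1 180.3 625.1 146.3 733.6 184.3]
0 [634.6 142.6 721.2 172.6 623.9 138.9 732.6 176.6]
-5 [633.7 137.2 720.4 167.1 623.  133.5 731.9 171.1]
14 [564.7 108.2 696.9 162.3 548.6 101.6 714.6 169.5]
7 [565.2  98.7 697.8 152.6 549.   92.1 715.5 159.8]
0 [565.7  89.2 698.7 142.8 549.5  82.7 716.5 150. ]
-5 [566.1  82.4 699.4 135.8 549.8  75.9 717.1 143. ]
```

View pics/e.png

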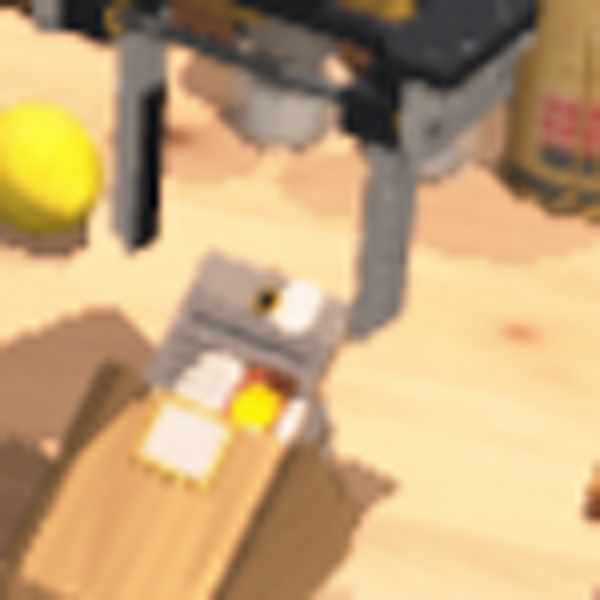

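The left tip is at (140,248) and the right at (365,335), so open tips sit higher than expected because the finger linkage swings. The card is about 5 mm to the right of centre. I'll centre and half-close to see where the tips go.

```bash
python3 -m creep '[[1,[-0.05,0.45,0],0.1],[0.8,[-0.05,0.45,0],0.1],[0.58,[-0.05,0.45,0],0.1],[0.58,[-0.05,0.45,0],0.1],[0.58,[-0.05,0.45,0],0.1]]' 30
python3 - <<'E'
from h import *
go(502.8,-249.4,95,-17.7)
s=manip.read_state();M=R.from_euler("xyz",s["eef_rot"]);g=s["finger_gap"]/2
for h in(14,7,0,-5): print(h,(proj("scene",s["eef_pos"]+M.apply([[0,-g,h],[0,g,h]]))-[360,175]).ravel()*8)
t=manip.camera("scene")[:,:,::-1]
cv2.imwrite("pics/f.png",cv2.resize(t[175:250,360:435],None,fx=8,fy=8,interpolation=2))
E
```

```text
clock: 8.65
eef_pos: [502.5, -249.6, 95.5]
eef_rot: [-3.142, 0.0, -0.307]
wrist_force: [-0.0, 0.6, -0.5]
finger_gap: 74.3
finger_force: 0.0
shift cm [ 0.02 -0.03  0.05] roll 0.03
14 [174.06741757 308.60047173 340.94885105 378.23336836]
7 [174.96117147 293.4173404  342.35160584 362.76348011]
0 [175.85992422 278.14928837 343.76245883 347.20428299]
-5 [176.50497427 267.1911492  344.77520799 336.03546258]
```

View pics/f.png

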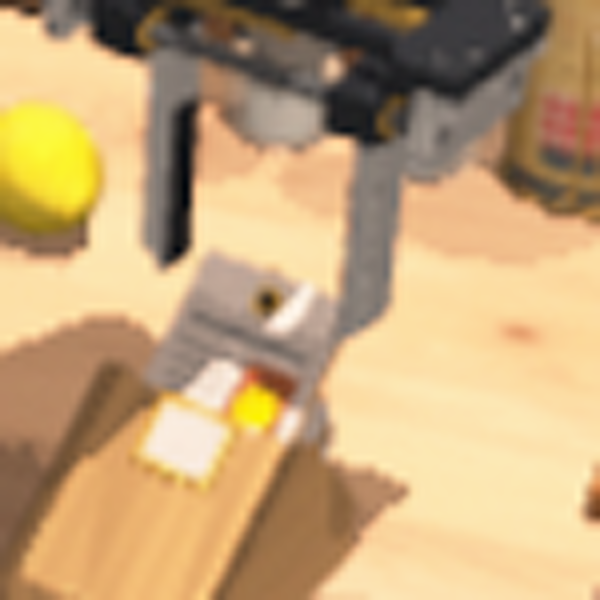

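Run:
```python
from h import *
np.set_printoptions(precision=1,suppress=True)
def tri(a,b):
    o1,d1=ray("top",a);o2,d2=ray("scene",b)
    t=np.linalg.lstsq(np.c_[d1,-d2],o2-o1,rcond=None)[0];print(o1+t[0]*d1,o2+t[1]*d2)
s=3.3
tri((240+248/s-.3,130+296/s-.3),(290+79/s-.3,150+168/s-.3))
tri((240+245/s-.3,130+160/s-.3),(290+127/s-.3,150+137/s-.3))
print("scene only z=89 jar",at("scene",(290+79/s-.3,150+168/s-.3),89),"mug z57",at("scene",(290+127/s-.3,150+137/s-.3),57))
```

```text
[489.3   5.5  93.4] [490.1   3.8  93.4]
[609.3   5.5  60.9] [610.1   3.8  61. ]
scene only z=89 jar [496.5   6.9  89. ] mug z57 [616.2   6.4  57. ]
```

The tips are at about (172,262) and (345,335), well above where tip_reach predicts, and the triangulation itself reads only about 4 mm high. I'll lower about 18 mm and grip, watching the forces.

```bash
python3 -m creep '[[0.75,[0,0,0.5],0],[0.75,[0,0,1],0],[0.75,[0,0,1.5],0],[0.75,[0,0,1.8],0],[0.75,[0,0,1.8],0]]' && python3 -m creep '[[0.5,[0,0,0],0],[0.3,[0,0,0],0],[0.2,[0,0,0],0],[0.2,[0,0,0],0],[0.2,[0,0,0],0]]' 25
python3 - <<'E'
from h import *
t=manip.camera("scene")[:,:,::-1]
cv2.imwrite("pics/g.png",cv2.resize(t[175:250,360:435],None,fx=8,fy=8,interpolation=2))
E
```

```text
clock: 9.2
eef_pos: [502.3, -249.5, 76.8]
eef_rot: [-3.141, 0.001, -0.307]
wrist_force: [-0.1, -0.3, 0.1]
finger_gap: 82.1
finger_force: 0.0
clock: 9.7
eef_pos: [502.6, -249.7, 77.6]
eef_rot: [3.142, -0.0, -0.307]
wrist_force: [0.1, 0.6, 0.7]
finger_gap: 65.4
finger_force: 25.0
```

```bash
python3 -m creep '[[0.2,[0.38,0,-0.32],0],[0.2,[1.15,0,-0.96],0],[0.2,[1.92,0,-1.61],0],[0.2,[2.68,0,-2.25],0],[0.2,[2.68,0,-2.25],0]]' 30
```

```text
clock: 10.25
eef_pos: [529.4, -258.2, 101.1]
eef_rot: [3.141, -0.002, -0.306]
wrist_force: [-0.7, 0.4, -0.8]
finger_gap: 65.3
finger_force: 30.0
```

Run:
```python
from h import *
# find white card's pixels change & the eyelet by triangulation-free check: difference against the initial scene picture
t=manip.camera("scene")[:,:,::-1]; cv2.imwrite("pics/g2.png",t)
s=manip.read_state(); print(s["finger_gap"],s["finger_force"],s["wrist_force"])
h=cv2.cvtColor(t,cv2.COLOR_BGR2HSV)
# yellow egg picture on the card
for n in("pics/f.png",):pass
a=cv2.imread("pics/scene0.png"); 
for im in(a,t):
    q=cv2.cvtColor(im,cv2.COLOR_BGR2HSV)[190:270,360:430]; m=(q[...,1]>190)&(q[...,0]>20)&(q[...,0]<34)&(q[...,2]>150)
    ys,xs=np.nonzero(m); print(len(xs),xs.mean()+360 if len(xs) else 0,ys.mean()+190 if len(xs) else 0)
```

```text
65.75299642647268 29.98801052570343 [ 0.30419364  0.70460741 -0.76129742]
149 369.751677852349 201.51006711409397
148 370.5405405405405 199.6689189189189
```

Run:
```python
from h import *
a=cv2.imread("pics/scene0.png");t=cv2.imread("pics/g2.png")
for im in(a,t):
    q=cv2.cvtColor(im,cv2.COLOR_BGR2HSV)[190:245,382:425]; m=(q[...,1]>150)&(q[...,0]>20)&(q[...,0]<34)&(q[...,2]>130)
    ys,xs=np.nonzero(m); print(len(xs),xs.mean()+382,ys.mean()+190)
p=np.array([490,-250,72.]);print(proj("scene",[p,p+[26.8,-8.5,23.7]]))
```

```text
29 391.3103448275862 225.55172413793105
24 397.0416666666667 215.20833333333334
[[390.83917353 222.67936821]
 [396.4233768  212.07782403]]
```

The card moves with the gripper. I'll continue drawing it out and then lift.

```bash
python3 -m creep '[[0.2,[0.77,0,-0.64],0],[0.2,[1.92,0,-1.61],0],[0.2,[3.06,0,-2.57],0],[0.2,[4.21,0,-3.54],0],[0.2,[5.36,0,-4.5],0],[0.2,[6.1,0,-5.1],0],[0.2,[6.5,0,-6.5],0],[0.2,[6.5,0,-7.5],0],[0.2,[6.5,0,-7.5],0]]'
python3 - <<'E'
from h import *
go(635,-209,150,-10.8)
t=manip.camera("scene")[:,:,::-1]; cv2.imwrite("pics/g3.png",t)
q=cv2.cvtColor(t,cv2.COLOR_BGR2HSV)[170:245,382:440]; m=(q[...,1]>150)&(q[...,0]>20)&(q[...,0]<34)&(q[...,2]>130)
n,l,st,c=cv2.connectedComponentsWithStats(m.astype(np.uint8)); print(st[1:,4],c[1:]+[382,170])
p=np.array([490,-250,72.]);e=manip.read_state()["eef_pos"]-[502.6,-249.7,77.6];print(e,proj("scene",[p+e])-proj("scene",[p]))
E
```

```text
clock: 11.2
eef_pos: [590.5, -277.6, 176.5]
eef_rot: [3.141, -0.002, -0.307]
wrist_force: [-0.9, -0.0, -1.7]
finger_gap: 65.3
finger_force: 30.0
shift cm [ 2.16 -7.88  2.65] roll -1.35
[23] [[410.2173913  184.91304348]]
[ 87.5350244  -27.73444864  97.81536893] [[ 18.61169408 -40.10716472]]
```

```bash
python3 -m creep '[[0.2,[0.6,-2,0.5],-0.4],[0.2,[1.1,-4,1],-0.8],[0.2,[1.4,-6,1.6],-1.2],[0.2,[1.5,-7.9,3],-1.35],[0.2,[1.5,-7.9,5],-1.35],[0.2,[1.5,-7.9,7],-1.35],[0.2,[1.5,-7.9,8.5],-1.35],[0.2,[1.5,-7.9,9],-1.35],[0.2,[1.5,-7.9,9],-1.35]]' 25
```

```text
clock: 12.15
eef_pos: [627.9, -206.5, 84.2]
eef_rot: [-3.141, 0.001, -0.189]
wrist_force: [0.4, 0.2, -0.6]
finger_gap: 65.5
finger_force: 25.0
```

```bash
python3 -m creep '[[0.2,[0,0,0.6],0],[0.2,[0,0,1.2],0],[0.2,[0.4,0,1.9],0],[0.2,[0.8,0,2.6],0],[0.2,[1.2,0,3.3],0],[0.2,[1.55,0,4],0],[0.2,[1.9,0,4.8],0],[0.2,[2.2,0,5.5],0],[0.2,[2.4,0,6.1],0],[0.2,[2.5,0,6.6],0],[0.2,[2.5,0,6.6],0]]' 12
```

```text
clock: 13.25
eef_pos: [652.4, -211.2, 18.0]
eef_rot: [-3.141, 0.001, -0.189]
wrist_force: [-0.8, 0.1, -1.1]
finger_gap: 65.7
finger_force: 12.0
```

```bash
python3 -m creep '[[0.2,[0,0,0.2],0],[0.2,[0,0,0.3],0],[0.2,[0,0,0.3],0]]'
python3 - <<'E'
from h import *
np.set_printoptions(precision=1,suppress=True)
im=manip.camera("top")[:,:,::-1];cv2.imwrite("pics/t1.png",im)
print(proj("top",[[652,-211,10],[605,-202,5]]))
E
```

```text
clock: 13.55
eef_pos: [652.8, -211.3, 16.1]
eef_rot: [3.142, -0.0, -0.189]
wrist_force: [0.7, -0.0, -0.2]
finger_gap: 65.8
finger_force: 12.0
[[385.1 164.6]
 [382.3 180.2]]
```

```bash
python3 -m creep '[[0.2,[0,0,0.2],0],[0.2,[0,0,0.4],0],[0.2,[0,0,0.4],0]]'; python3 -m creep '[[0.2,[0,0,0.2],0],[0.2,[0,0,0.4],0],[0.2,[0,0,0.4],0]]'
```

```text
clock: 13.9
eef_pos: [652.6, -211.2, 11.6]
eef_rot: [-3.142, 0.0, -0.189]
wrist_force: [1.0, 0.4, 1.0]
finger_gap: 65.7
finger_force: 12.0
clock: 14.2
eef_pos: [652.6, -211.2, 7.5]
eef_rot: [-3.142, 0.001, -0.189]
wrist_force: [-1.1, 0.8, 0.2]
finger_gap: 66.0
finger_force: 12.0
```

```bash
python3 -m creep '[[0.2,[0,0,0.2],0],[0.2,[0,0,0.3],0],[0.2,[0,0,0.3],0]]'; python3 -m creep '[[0.2,[0,0,0.1],0],[0.2,[0,0,0.2],0],[0.2,[0,0,0.2],0]]'
```

```text
clock: 14.5
eef_pos: [652.7, -211.3, 4.7]
eef_rot: [-3.142, 0.0, -0.189]
wrist_force: [-0.6, -0.9, -0.2]
finger_gap: 65.7
finger_force: 12.0
clock: 14.8
eef_pos: [652.7, -211.3, 2.8]
eef_rot: [-3.142, 0.0, -0.189]
wrist_force: [-0.2, 0.7, 0.3]
finger_gap: 65.6
finger_force: 12.0
```

```bash
python3 -m creep '[[0.2,[0,0,0.1],0],[0.2,[0,0,0.2],0],[0.2,[0,0,0.2],0]]'; python3 -m creep '[[0.2,[0,0,0.1],0],[0.2,[0,0,0.15],0],[0.2,[0,0,0.15],0]]'
```

```text
clock: 15.1
eef_pos: [652.7, -211.3, 0.8]
eef_rot: [-3.142, 0.0, -0.189]
wrist_force: [-0.6, -0.8, -0.0]
finger_gap: 65.6
finger_force: 12.0
clock: 15.4
eef_pos: [652.7, -211.3, -0.6]
eef_rot: [-3.142, 0.0, -0.189]
wrist_force: [0.6, -0.3, -1.3]
finger_gap: 65.9
finger_force: 12.0
```

```bash
python3 -m creep '[[0.2,[0,0,0.1],0],[0.2,[0,0,0.2],0],[0.2,[0,0,0.2],0]]'; python3 -m creep '[[0.2,[0,0,0.1],0],[0.2,[0,0,0.2],0],[0.2,[0,0,0.2],0]]'
python3 - <<'E'
from h import *
np.set_printoptions(precision=1,suppress=True)
s=manip.read_state();M=R.from_euler("xyz",s["eef_rot"])
im=manip.camera("scene")[:,:,::-1];cv2.imwrite("pics/s2.png",im)
q=cv2.cvtColor(im,cv2.COLOR_BGR2HSV)[190:245,375:440]; m=(q[...,1]>150)&(q[...,0]>20)&(q[...,0]<34)&(q[...,2]>130)
n,l,st,c=cv2.connectedComponentsWithStats(m.astype(np.uint8)); print(st[1:,4],c[1:]+[375,190])
print(proj("scene",s["eef_pos"]+M.apply([[0,0,0],[-30,10,0]])))
E
```

```text
clock: 15.7
eef_pos: [652.7, -211.2, -2.8]
eef_rot: [-3.142, 0.0, -0.189]
wrist_force: [0.0, -0.1, 0.7]
finger_gap: 65.7
finger_force: 12.0
clock: 16.0
eef_pos: [652.7, -211.2, -4.7]
eef_rot: [-3.142, 0.0, -0.189]
wrist_force: [0.3, 0.1, 0.1]
finger_gap: 65.6
finger_force: 12.0
[13  1] [[391.3 215. ]
 [389.  228. ]]
[[391.2 213.2]
 [390.  218.2]]
```

Run:
```python
from h import *
np.set_printoptions(precision=1,suppress=True)
c,s_=np.cos(np.radians(40)),np.sin(np.radians(40))
# original: yolk ray with face plane through (517.1,-253.9,104.4)
Z=R.from_euler("z",-17.67,degrees=True); n=Z.apply([-s_,0,c]); P0=np.array([517.1,-253.9,104.4])
o,d=ray("scene",(391.3,225.55)); y=o+d*(n@(P0-o))/(n@d)
print("yolk",y,"dist from top",Z.inv().apply(y-P0))
T0=np.array([502.6,-249.7,77.6]); v=Z.inv().apply(y-T0)      # rel. TCP at 40deg
st=manip.read_state();
# pivot: mid-thickness at pad centre line: local x=0, height hp
for hp in(6,10,14):
  for tilt in(0,10,20,30,40):
    w=v-[0,0,hp]; w=R.from_euler("y",40-tilt,degrees=True).apply(w)+[0,0,hp]
    Y=st["eef_pos"]+R.from_euler("z",st["eef_rot"][2]).apply(w); print(hp,tilt,proj("scene",Y)[0],"yolk z",Y[2])
im=cv2.imread("pics/s2.png")
print("saw 391.3 215.0")
```

```text
yolk [ 476.1 -255.2   72. ] dist from top [-38.6 -13.7 -32.4]
6 0 [391.7 214.9] yolk z 7.564526768356372
6 10 [391.5 216.1] yolk z 3.0413449443570855
6 20 [391.4 217.2] yolk z -1.533806546024337
6 30 [391.5 218.2] yolk z -6.021914039891024
6 40 [391.6 219. ] yolk z -10.286608662133805
10 0 [391.3 215. ] yolk z 8.500348995880461
10 10 [391.2 216.2] yolk z 3.577243329219331
10 20 [391.3 217.3] yolk z -1.2925770291679708
10 30 [391.4 218.3] yolk z -5.961145051939856
10 40 [391.6 219. ] yolk z -10.286608662133805
14 0 [391.  215.1] yolk z 9.436171223404546
14 10 [391.  216.4] yolk z 4.113141714081576
14 20 [391.1 217.5] yolk z -1.0513475123116036
14 30 [391.3 218.3] yolk z -5.900376063988689
14 40 [391.6 219. ] yolk z -10.286608662133805
saw 391.3 215.0
```

```bash
python3 -m creep '[[0.3,[0,0,0.05],0],[0.7,[0,0,0.05],0],[1,[0,0,0.05],0],[1,[0,0,0.05],0],[1,[0,0,-2],0],[1,[0,0,-6],0],[1,[0,0,-10],0],[1,[-5,0,-14],0],[1,[-10,0,-15],0],[1,[-15,0,-15],0],[1,[-20,0,-15],0],[1,[-20,0,-15],0]]'
python3 - <<'E'
from h import *
np.set_printoptions(precision=1,suppress=True)
im=manip.camera("top")[:,:,::-1];cv2.imwrite("pics/t2.png",im)
h=cv2.cvtColor(im,cv2.COLOR_BGR2HSV)
x0,y0=350,145;q=h[y0:215,x0:420]
print(h[160:200:5,365:405:5,1]);
m=((q[...,1]<50)&(q[...,2]>150)).astype(np.uint8)
n,l,st,c=cv2.connectedComponentsWithStats(m);print(st[1:],c[1:]+[x0,y0])
k,_=cv2.findContours(m,0,1);k=max(k,key=cv2.contourArea);b=cv2.boxPoints(cv2.minAreaRect(k))+[x0,y0]
w=np.array([at("top",p,6) for p in b]);print(w,w.mean(0),np.linalg.norm(w-np.roll(w,1,0),axis=1))
E
```

```text
clock: 17.25
eef_pos: [452.7, -172.8, 145.6]
eef_rot: [-3.142, 0.001, -0.189]
wrist_force: [0.3, -0.5, -0.1]
finger_gap: 93.9
finger_force: 0.0
[[ 62  62  22  11  80  11  12  73]
 [ 69  66  14  17  13  11  14  69]
 [ 64  66  11  12  33  99  49  73]
 [ 72  78  11  10  86 130  57  66]
 [ 71  82   8   9  34  77  72  77]
 [ 78  61  10  14  12   9  73  69]
 [ 76  35  12  12  12   8  65  66]
 [ 69  14  12  13  10  12  69  68]]
[[ 19  10  28  49 921]
 [ 50  66   6   4  10]
 [ 57  69   2   1   2]] [[382.2 180.4]
 [402.3 212.2]
 [407.5 214. ]]
[[ 543.7 -157.3    6. ]
 [ 683.2 -183.5    6. ]
 [ 671.3 -249.8    6. ]
 [ 531.9 -223.1    6. ]] [ 607.5 -203.4    6. ] [ 66.9 141.9  67.4 142. ]
```

The card is flat and face up at (607.5,-203.4), yaw -10.6°. I'll regrasp it behind its middle.

```bash
python3 -c "
from h import *
go(583,-198.2,-5,-10.7)"
```

```text
shift cm [13.21  0.03 15.11] roll -0.03
```

```bash
python3 -m creep '[[1,[4,0,0],0],[1,[8,0,0],0],[1,[12,0,2],0],[1,[13.2,0,5],0],[1,[13.2,0,9],0],[1,[13.2,0,12.5],0],[1,[13.2,0,14.2],0],[1,[13.2,0,14.8],0],[1,[13.2,0,15],0],[1,[13.2,0,15],0]]' && python3 -c "
from h import *
go(583,-198.2,-5,-10.7)"
```

```text
clock: 18.3
eef_pos: [586.7, -198.7, -3.7]
eef_rot: [3.141, -0.001, -0.189]
wrist_force: [0.3, -0.2, 0.5]
finger_gap: 93.8
finger_force: 0.0
shift cm [-0.37  0.02  0.13] roll -0.02
```

```bash
python3 -m creep '[[0.7,[0,0,0.1],0],[0.4,[0,0,0.1],0],[0.2,[0,0,0.1],0],[0.2,[0,0,0.1],0],[0.2,[0,0,0.1],0],[0.2,[0,0,0.1],0]]' 45
```

```text
clock: 18.9
eef_pos: [586.1, -198.6, -5.2]
eef_rot: [3.141, -0.0, -0.189]
wrist_force: [-1.1, 0.3, 3.7]
finger_gap: 63.6
finger_force: 45.0
```

```bash
python3 -m creep '[[0.2,[0,0,-0.5],0],[0.2,[0,0,-2],0],[0.2,[0,0,-5],0],[0.2,[0,0,-9],0],[0.2,[0,0,-13],0],[0.2,[0,0,-15.5],0],[0.2,[0,0,-15.5],0],[0.2,[0,0,-15.5],0]]' 35
python3 - <<'E'
from h import *
np.set_printoptions(precision=1,suppress=True)
go(386.3,252.5,150,-10.8)
im=manip.camera("top")[:,:,::-1];cv2.imwrite("pics/t3.png",im)
h=cv2.cvtColor(im,cv2.COLOR_BGR2HSV)
# board edges: brown vs light worktop by rows/cols in value channel, subpixel crossing, robust line fit
v=cv2.GaussianBlur(im[...,1].astype(float),(3,3),0)
K=lambda p:proj("top",[p])[0]
c0=np.array([457,239,8.]);f=np.array([np.cos(-.188),np.sin(-.188),0]);l=np.array([-f[1],f[0],0])
def edge(mid,dirn,nrm,span,n=40):
    pts=[]
    for s in np.linspace(-span,span,n):
        t=np.linspace(-14,14,57); P=mid+dirn*s+nrm*t[:,None]; uv=proj("top",P).astype(np.float32)
        pr=cv2.remap(v.astype(np.float32),uv[:,0].reshape(1,-1),uv[:,1].reshape(1,-1),1)[0]
        g=np.abs(np.gradient(pr)); w=g**2; pts.append((s,(t*w).sum()/w.sum(),t[g.argmax()]))
    p=np.array(pts); k=np.abs(p[:,2]-np.median(p[:,2]))<3; a=np.polyfit(p[k,0],p[k,2],1); return a
L=edge(c0+62*l,f,l,85);Rr=edge(c0-62*l,f,l,85);F=edge(c0+118*f,l,f,45);N=edge(c0-118*f,l,f,45)
print(L,Rr,F,N)
print("lateral",(L[1]+Rr[1])/2,"width",124+L[1]-Rr[1],"yaw",-.188+(L[0]+Rr[0])/2,"long",(F[1]+N[1])/2,"len",236+F[1]-N[1])
E
```

```text
clock: 19.7
eef_pos: [585.9, -198.5, 149.9]
eef_rot: [3.141, -0.001, -0.189]
wrist_force: [-0.6, -0.6, -2.1]
finger_gap: 64.2
finger_force: 35.0
shift cm [-28.1 -40.5  -0. ] roll -0.0
[-0.  -0.7] [-0.  -0.3] [-0.   1.6] [ 0.  -0.4]
lateral -0.5119955071580873 width 123.55100898568382 yaw -0.19138595558354393 long 0.595572644033832 len 238.070338226277
```

```bash
python3 -m creep '[[0.2,[-1.5,-2.2,0],0],[0.2,[-4.2,-6,0],0],[0.2,[-7,-10,0],0],[0.2,[-9.8,-14,0],0],[0.2,[-12.6,-18,0],0],[0.2,[-15.4,-22,0],0],[0.2,[-18.2,-26,0],0],[0.2,[-21,-30,0],0],[0.2,[-23.7,-34,0],0],[0.2,[-26.2,-37.7,0],0],[0.2,[-28,-40.4,0],0.05],[0.2,[-28,-40.4,0],0.05]]' && python3 -m creep '[[0.2,[0,0,3],0],[0.2,[0,0,6],0],[0.2,[0,0,9],0],[0.2,[0,0,11],0],[0.2,[0,0,11.5],0],[0.2,[0,0,11.5],0],[0.2,[0,0,11.5],0]]' && python3 -c "
from h import *
go(386.8,252,12,-10.97)
im=manip.camera('top')[:,:,::-1];cv2.imwrite('pics/t4.png',im)
s=manip.camera('scene')[:,:,::-1];cv2.imwrite('pics/s4.png',s)"
```

```text
clock: 20.95
eef_pos: [384.8, 253.2, 148.3]
eef_rot: [3.14, 0.002, -0.19]
wrist_force: [0.5, 0.6, -1.1]
finger_gap: 64.3
finger_force: 35.0
clock: 21.65
eef_pos: [387.3, 250.8, 35.2]
eef_rot: [-3.141, -0.001, -0.194]
wrist_force: [0.1, 0.3, -0.1]
finger_gap: 64.4
finger_force: 35.0
shift cm [-0.07 -0.1   2.32] roll -0.02
```

```bash
cat > meas.py <<'E'
from h import *
import sys
np.set_printoptions(precision=1,suppress=True)
def prof(v,P):
    uv=proj("top",P).astype(np.float32); return cv2.remap(v,uv[:,0].reshape(1,-1),uv[:,1].reshape(1,-1),1)[0]
B=np.array([457.5,238.4,0]);yb=-.1914;f=np.array([np.cos(yb),np.sin(yb),0]);l=np.array([-f[1],f[0],0]);up=np.array([0,0,1.])
def measure(zf,xs,nose):
    """lateral edges of the card's face (height zf) at board x = xs and its nose"""
    im=manip.camera("top")[:,:,::-1].copy(); v=cv2.cvtColor(im,cv2.COLOR_BGR2HSV)[...,1].astype(np.float32)
    t=np.linspace(-12,12,49)
    for x in xs:
        o=[]
        for sgn in(1,-1):
            p=prof(v,B+f*x+l*(sgn*33+t)[:,None]+up*zf); g=np.abs(np.gradient(p)); o.append((sgn*33+t[g.argmax()],g.max()))
        print("x",x,"left %.1f (%.0f) right %.1f (%.0f) mid %.2f"%(*o[0],*o[1],(o[0][0]+o[1][0])/2))
    for y in(-20,0,20):
        p=prof(v,B+f*(nose+t)[:,None]+l*y+up*zf); g=np.abs(np.gradient(p)); print("y",y,"nose x",nose+t[g.argmax()],g.max().round())
    return im
E
python3 - <<'E'
from meas import *
e=manip.read_state()["eef_pos"]-B; print("tcp board",e@f,e@l,e[2])
measure(46,[-30,-20,-10,0,10],20)
E
```

```text
tcp board -71.26962357893919 -0.9618394784033892 35.40957937500236
x -30 left 27.0 (2) right -24.5 (8) mid 1.25
x -20 left 33.5 (5) right -37.5 (9) mid -2.00
x -10 left 35.0 (7) right -36.5 (13) mid -0.75
x 0 left 34.0 (6) right -37.5 (11) mid -1.75
x 10 left 34.5 (6) right -36.0 (9) mid -0.75
y -20 nose x 21.5 11.0
y 0 nose x 21.0 11.0
y 20 nose x 20.5 6.0
```

```bash
python3 -m creep '[[0.2,[0,-0.1,0.8],0],[0.2,[0,-0.1,1.6],0],[0.2,[0,-0.1,2.2],0],[0.2,[0,-0.1,2.4],0],[0.2,[0,-0.1,2.4],0]]'
python3 - <<'E'
from meas import *
e=manip.read_state()["eef_pos"]-B; print("tcp board",e@f,e@l,e[2])
measure(22,[-30,-20,-10,0,10],20)
E
```

```text
clock: 22.3
eef_pos: [386.8, 251.8, 10.0]
eef_rot: [3.141, 0.001, -0.193]
wrist_force: [0.6, 0.0, -0.4]
finger_gap: 64.7
finger_force: 35.0
tcp board -71.97252795685482 -0.3472855855457464 9.993073732117493
x -30 left 30.0 (3) right -26.5 (8) mid 1.75
x -20 left 35.0 (8) right -36.5 (10) mid -0.75
x -10 left 34.5 (5) right -36.0 (11) mid -0.75
x 0 left 34.5 (7) right -36.0 (13) mid -0.75
x 10 left 35.0 (8) right -36.5 (9) mid -0.75
y -20 nose x 17.5 10.0
y 0 nose x 20.0 9.0
y 20 nose x 18.0 6.0
```

```bash
python3 -m creep '[[0.2,[0,-0.05,0.1],0],[0.2,[0,-0.05,0.15],0],[0.2,[0,-0.05,0.15],0]]'; python3 -m creep '[[0.2,[0,0,0.1],0],[0.2,[0,0,0.1],0]]';python3 -m creep '[[0.2,[0,0,0.1],0],[0.2,[0,0,0.1],0]]'
```

```text
clock: 22.65
eef_pos: [387.1, 252.4, 9.0]
eef_rot: [-3.142, -0.0, -0.193]
wrist_force: [-0.4, 0.4, -0.5]
finger_gap: 64.3
finger_force: 35.0
clock: 22.85
eef_pos: [387.1, 252.3, 7.9]
eef_rot: [3.142, 0.0, -0.193]
wrist_force: [0.4, 1.2, -0.4]
finger_gap: 64.6
finger_force: 35.0
clock: 23.05
eef_pos: [387.3, 252.4, 7.6]
eef_rot: [-3.141, -0.0, -0.193]
wrist_force: [-3.1, -2.2, 12.0]
finger_gap: 65.0
finger_force: 35.0
```

```bash
python3 -m creep '[[0.2,[0.2,0,-0.08],0],[0.2,[0.6,0,-0.08],0],[0.2,[1,0,-0.08],0],[0.2,[1.4,0,-0.08],0],[0.2,[1.4,0,-0.08],0]]' && python3 -m creep '[[0.2,[0.3,0,0],0],[0.2,[0.6,0,0],0],[0.2,[0.9,0,0],0],[0.2,[1.2,0,0],0],[0.2,[1.5,0,0],0],[0.2,[1.5,0,0],0]]' 45
```

```text
clock: 23.55
eef_pos: [401.5, 249.6, 7.8]
eef_rot: [-3.141, -0.0, -0.194]
wrist_force: [1.7, 0.4, 2.0]
finger_gap: 64.5
finger_force: 35.0
clock: 24.15
eef_pos: [414.7, 246.8, 7.7]
eef_rot: [3.141, 0.002, -0.193]
wrist_force: [-8.5, 0.8, 7.8]
finger_gap: 63.9
finger_force: 45.0
```

```bash
python3 -m creep '[[0.2,[0.3,0,0],0],[0.2,[0.6,0,0],0],[0.2,[0.9,0,0],0],[0.2,[1.2,0,0],0],[0.2,[1.5,0,0],0],[0.2,[1.5,0,0],0]]'
python3 - <<'E'
from meas import *
s=manip.read_state();e=s["eef_pos"]-B; print("tcp board",e@f,e@l,e[2],s["wrist_force"]@f)
measure(19,[-80,-70,0,10,20],20)
E
```

```text
clock: 24.75
eef_pos: [430.3, 243.9, 7.7]
eef_rot: [3.141, 0.0, -0.193]
wrist_force: [-2.7, -0.2, 3.8]
finger_gap: 63.9
finger_force: 45.0
tcp board -27.73622693103447 0.1947837959651837 7.738595625800253 -2.601071948537136
x -80 left 31.0 (2) right -35.0 (4) mid -2.00
x -70 left 31.0 (2) right -45.0 (3) mid -7.00
x 0 left 21.5 (2) right -35.5 (6) mid -7.00
x 10 left 45.0 (1) right -24.5 (8) mid 10.25
x 20 left 22.5 (3) right -35.0 (11) mid -6.25
y -20 nose x 27.0 11.0
y 0 nose x 8.0 2.0
y 20 nose x 18.0 2.0
```

```bash
python3 -m creep '[[0.2,[0.3,0,0],0],[0.2,[0.6,0,0],0],[0.2,[0.9,0,0],0],[0.2,[1.2,0,0],0],[0.2,[1.4,0,0],0],[0.2,[1.4,0,0],0]]';  python3 -m creep '[[0.2,[0.1,0,0],0],[0.2,[0.2,0,0],0],[0.2,[0.2,0,0],0]]'
```

```text
clock: 25.4
eef_pos: [443.9, 241.2, 7.7]
eef_rot: [3.141, 0.0, -0.193]
wrist_force: [-4.0, 0.2, 3.3]
finger_gap: 63.6
finger_force: 45.0
clock: 25.7
eef_pos: [445.8, 240.8, 7.7]
eef_rot: [3.141, 0.0, -0.193]
wrist_force: [-3.4, 1.9, 4.9]
finger_gap: 63.8
finger_force: 45.0
```

```bash
python3 -m creep '[[0.2,[0.1,0,0],0],[0.2,[0.2,0,0],0],[0.2,[0.2,0,0],0]]';  python3 -m creep '[[0.2,[0.1,0,0],0],[0.2,[0.2,0,0],0],[0.2,[0.2,0,0],0]]'
```

```text
clock: 26.0
eef_pos: [447.8, 240.5, 7.7]
eef_rot: [3.141, 0.0, -0.193]
wrist_force: [-5.1, 1.6, 3.9]
finger_gap: 64.0
finger_force: 45.0
clock: 26.3
eef_pos: [448.6, 240.3, 7.6]
eef_rot: [3.141, 0.003, -0.193]
wrist_force: [-12.2, 2.1, 9.8]
finger_gap: 64.0
finger_force: 45.0
```

```bash
python3 -m creep '[[0.2,[0.1,0,0],0],[0.2,[0.1,0,0],0]]'; python3 -m creep '[[0.4,[-0.1,0,0],0],[0.7,[-0.1,0,0],0],[0.8,[-0.1,0,0],0],[0.8,[-0.1,0,0],0],[0.8,[-0.5,0,-0.5],0],[0.9,[-4,0,-3],0],[0.9,[-8,0,-7],0],[0.9,[-11,0,-12],0],[0.9,[-11,5,-16],0],[0.9,[-11,10,-20],0],[0.9,[-11,15,-20],0],[0.9,[-11,20,-20],0]]' && python3 -m creep '[[0.9,[0,5,0],0],[0.9,[0,10,0],0],[0.9,[0,15,0],0],[0.9,[0,20,0],0],[0.9,[0,20,0],0]]'
python3 - <<'E'
from meas import *
im=measure(19,[-50,-40,-30,-20,-10,0,10,20],-58)
cv2.imwrite("pics/t9.png",im); cv2.imwrite("pics/s9.png",manip.camera("scene")[:,:,::-1])
h=cv2.cvtColor(im,cv2.COLOR_BGR2HSV)
print("lip bright/edge along x:",[int(v) for v in prof(h[...,1].astype(np.float32),B+f*np.linspace(-75,60,28)[:,None]+l*15+up*22)])
a=cv2.imread("pics/t2.png").astype(int); d=np.abs(im.astype(int)-a).max(2)
for n,u,v in(("mug",314,178),("jar",315,218),("timer",280,155),("lemon",349,156)): print(n,d[v-8:v+8,u-8:u+8].mean().round(1))
E
```

```text
clock: 26.5
eef_pos: [448.7, 240.3, 7.6]
eef_rot: [3.141, 0.004, -0.193]
wrist_force: [-18.4, 4.4, 13.5]
finger_gap: 64.3
finger_force: 45.0
clock: 27.7
eef_pos: [310.0, 93.4, 206.0]
eef_rot: [-3.14, -0.003, -0.191]
wrist_force: [0.4, -0.2, -0.4]
finger_gap: 89.2
finger_force: 0.0
clock: 28.2
eef_pos: [270.9, -104.7, 204.6]
eef_rot: [3.141, -0.001, -0.197]
wrist_force: [1.1, 1.2, 0.2]
finger_gap: 89.4
finger_force: 0.0
x -50 left 35.5 (13) right -36.0 (13) mid -0.25
x -40 left 33.5 (11) right -35.0 (12) mid -0.75
x -30 left 37.0 (10) right -35.0 (13) mid 1.00
x -20 left 34.5 (12) right -35.0 (10) mid -0.25
x -10 left 34.5 (9) right -35.0 (12) mid -0.25
x 0 left 35.0 (12) right -35.5 (11) mid -0.25
x 10 left 35.0 (12) right -34.0 (9) mid 0.50
x 20 left 34.5 (9) right -35.0 (14) mid -0.25
y -20 nose x -60.0 10.0
y 0 nose x -58.0 9.0
y 20 nose x -61.0 9.0
lip bright/edge along x: [132, 135, 132, 93, 20, 12, 13, 12, 14, 15, 14, 12, 13, 13, 14, 12, 10, 9, 12, 13, 13, 17, 34, 40, 39, 32, 30, 34]
mug 9.6
jar 10.1
timer 10.9
lemon 10.4
```

```bash
python3 -c "
from cell import manip
print(manip.sign_off())"
```

```text
the job is handed in; nothing more can be done
None
```

The job is handed in at about 28 s: the mug stands upright on the tray, and the card was laid flat face up, regrasped and pushed under the clip until it met the stop; the last picture shows it straight and within about 1 mm of centre, and the mug, jar, timer and lemon unmoved.

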